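Lock off the chocolate take-off belt and clear it

TASK

Shut the belt down before you reach onto it: press the stop button, then swing the isolator's red handle round to off and leave the hole in its end lined up with the hasp's hole, so that I can hang my own padlock there. Only then clear the belt: put every chocolate ball on it into the deep tubs, dark ones in the brown tub and white ones in the cream-white tub, lowering each one gently to the bottom instead of dropping it, since the shells are hollow. Leave the padlock, the red stencil and the scraper where they lie.

Things in the scene. Friction and masses are not known exactly. Their poses are not given: they have to be found in the camera images.
- stop (a joint): the red stop button on the right-hand half of the grey switch console: 36 mm across, spring-loaded; the value is its travel downwards, 0 m released to 0.006 m fully in (about 5 N); it comes back up by itself; the stop counts once it is pressed past 0.0045
- stop_top (a point): centre of the stop button's top face (upright axis, press straight down)
- iso (a joint): angle of the red isolator handle, which turns about an upright pivot on the yellow plate on top of the console: 0 rad = on, stands between 0 and 0.25 at the start; it grows counter-clockwise seen from above; 1.571 = off, where the hole in its end stands right over the hasp's hole; it can be swung on past off to a stop at 1.95 (the reset position). Friction (about 0.25 N m) keeps it where it is left. There is no click at off
- iso_pivot (a point): on the handle's pivot axis, half-way up the handle's bar; z is upright, y points along the handle from the pivot to its end
- iso_grip (a point): middle of the handle's red bar, 65 mm from the pivot, half-way up the bar: the bar is 16 mm wide, 24 mm high, its underside is 12 mm above the yellow plate, and it reaches from the hub (round, 27 mm radius) to 88 mm from the pivot; axes as iso_pivot
- iso_hole (a point): centre of the 11 mm padlock hole (upright axis) in the red ring (24 mm across, 6 mm thick) at the end of the handle, 100 mm from the pivot
- hasp_hole (a point): centre of the upper face of the 11 mm hole in the fixed steel hasp on the console (ring 24 mm across, with a small steel bracket on the side away from the pivot), 100 mm from the pivot, 2 mm below the handle's ring when that is over it
- dark1_center (a point): centre of a hollow dark brown chocolate ball with a white drizzle, 54 mm in diameter, about 50 g, standing on a flat foot 34 mm across, its centre 27 mm above what it stands on (z is upright); None if it is absent this time (4 to 6 of the six balls are there)
- white1_center (a point): centre of a hollow cream-white chocolate ball with a dark drizzle, 54 mm in diameter, about 50 g, standing on a flat foot 34 mm across, its centre 27 mm above what it stands on (z is upright); None if it is absent this time (4 to 6 of the six balls are there)
- dark2_center (a point): centre of a hollow dark brown chocolate ball with a white drizzle, 54 mm in diameter, about 50 g, standing on a flat foot 34 mm across, its centre 27 mm above what it stands on (z is upright); None if it is absent this time (4 to 6 of the six balls are there)
- white2_center (a point): centre of a hollow cream-white chocolate ball with a dark drizzle, 54 mm in diameter, about 50 g, standing on a flat foot 34 mm across, its centre 27 mm above what it stands on (z is upright); None if it is absent this time (4 to 6 of the six balls are there)
- dark3_center (a point): centre of a hollow dark brown chocolate ball with a white drizzle, 54 mm in diameter, about 50 g, standing on a flat foot 34 mm across, its centre 27 mm above what it stands on (z is upright); None if it is absent this time (4 to 6 of the six balls are there)
- white3_center (a point): centre of a hollow cream-white chocolate ball with a dark drizzle, 54 mm in diameter, about 50 g, standing on a flat foot 34 mm across, its centre 27 mm above what it stands on (z is upright); None if it is absent this time (4 to 6 of the six balls are there)
- tub_dark_in (a point): centre of the inner floor of the deep brown tub, meant for the dark chocolate: inside 152 mm along its x, 232 mm along its y, 86 mm deep from floor to rim, walls 4 mm; z is upright; fixed in a low steel frame. The two tubs stand side by side, either one nearer to the robot
- tub_white_in (a point): centre of the inner floor of the deep cream-white tub, meant for the white chocolate: inside 152 mm along its x, 232 mm along its y, 86 mm deep from floor to rim, walls 4 mm; z is upright; fixed in a low steel frame. The two tubs stand side by side, either one nearer to the robot
- belt: the stopped white take-off belt between steel side rails, 240 mm wide between its blue edge guides (along its y), running away from the robot along its x; origin on the table below the middle of the belt, belt surface 45 mm above it; the guides and steel rails at its edges stand 12 mm higher than the belt; a steel stop plate, 18 mm higher than the belt, closes its near end at x = -178 mm
- padlock: red padlock lying on the console's near right corner, body 36 x 40 x 20 mm, shackle to 52 mm from the origin along -y; origin under its body's centre; leave it
- stencil: round red stencil, 100 mm across and 7 mm thick, flat on the table to the right of the tubs; origin under its centre; leave it
- scraper: hand scraper lying across on the table just beyond the console; origin under its middle; leave it

How it is judged:
On the way, in this order (a step that is already met when the one before it is completed fails the run):
1. the stop button is pressed in (value of joint stop above 0.0045 m), for 0.05 s.
2. the isolator handle is at off, its hole over the hasp's hole within 4 mm (horizontal distance between iso_hole and hasp_hole below 0.004 m and velocity of joint iso between -0.1 and 0.1 rad/s), for 0.5 s.
At the end, for the whole second after the job is handed in: The isolator handle is still at off with its hole within 4 mm of the hasp's hole (seen from above), and every ball that is there lies at rest in the tub of its colour, below the rim (centre at most 75 mm above the tub's floor) (horizontal distance between iso_hole and hasp_hole below 0.004 m and velocity of joint iso between -0.05 and 0.05 rad/s and x of dark1_center in the frame of tub_dark_in between -0.076 and 0.076 m and y of dark1_center in the frame of tub_dark_in between -0.116 and 0.116 m and z of dark1_center in the frame of tub_dark_in between 0.015 and 0.075 m and linear speed of each of dark1, white1, dark2, white2, dark3, white3 below 0.03 m/s and x of white1_center in the frame of tub_white_in between -0.076 and 0.076 m and y of white1_center in the frame of tub_white_in between -0.116 and 0.116 m and z of white1_center in the frame of tub_white_in between 0.015 and 0.075 m and x of dark2_center in the frame of tub_dark_in between -0.076 and 0.076 m and y of dark2_center in the frame of tub_dark_in between -0.116 and 0.116 m and z of dark2_center in the frame of tub_dark_in between 0.015 and 0.075 m and x of white2_center in the frame of tub_white_in between -0.076 and 0.076 m and y of white2_center in the frame of tub_white_in between -0.116 and 0.116 m and z of white2_center in the frame of tub_white_in between 0.015 and 0.075 m and x of dark3_center in the frame of tub_dark_in between -0.076 and 0.076 m and y of dark3_center in the frame of tub_dark_in between -0.116 and 0.116 m and z of dark3_center in the frame of tub_dark_in between 0.015 and 0.075 m and x of white3_center in the frame of tub_white_in between -0.076 and 0.076 m and y of white3_center in the frame of tub_white_in between -0.116 and 0.116 m and z of white3_center in the frame of tub_white_in between 0.015 and 0.075 m); the robot touches nothing.
It fails at once if a ball is taken hold of or pushed while the isolator is not yet off (handle short of 1.4 rad) (value of joint iso below 1.4 rad and (contact force between the fingers and dark1 above 0.5 N or contact force between the fingers and white1 above 0.5 N or contact force between the fingers and dark2 above 0.5 N or contact force between the fingers and white2 above 0.5 N or contact force between the fingers and dark3 above 0.5 N or contact force between the fingers and white3 above 0.5 N)).
It fails at once if a ball is pushed or thrown hard against a tub: contact force with a tub over 40 N (contact force between any of dark1, white1, dark2, white2, dark3, white3 and tub_dark above 40 N or contact force between any of dark1, white1, dark2, white2, dark3, white3 and tub_white above 40 N).
It fails at once if a ball is dropped into its tub instead of being lowered (falls faster than 0.5 m/s inside it, while still over 7 mm above the floor) ((x of dark1_center in the frame of tub_dark_in between -0.076 and 0.076 m and y of dark1_center in the frame of tub_dark_in between -0.116 and 0.116 m and z of dark1_center in the frame of tub_dark_in between 0.034 and 0.075 m and linear speed of dark1 above 0.5 m/s) or (x of white1_center in the frame of tub_white_in between -0.076 and 0.076 m and y of white1_center in the frame of tub_white_in between -0.116 and 0.116 m and z of white1_center in the frame of tub_white_in between 0.034 and 0.075 m and linear speed of white1 above 0.5 m/s) or (x of dark2_center in the frame of tub_dark_in between -0.076 and 0.076 m and y of dark2_center in the frame of tub_dark_in between -0.116 and 0.116 m and z of dark2_center in the frame of tub_dark_in between 0.034 and 0.075 m and linear speed of dark2 above 0.5 m/s) or (x of white2_center in the frame of tub_white_in between -0.076 and 0.076 m and y of white2_center in the frame of tub_white_in between -0.116 and 0.116 m and z of white2_center in the frame of tub_white_in between 0.034 and 0.075 m and linear speed of white2 above 0.5 m/s) or (x of dark3_center in the frame of tub_dark_in between -0.076 and 0.076 m and y of dark3_center in the frame of tub_dark_in between -0.116 and 0.116 m and z of dark3_center in the frame of tub_dark_in between 0.034 and 0.075 m and linear speed of dark3 above 0.5 m/s) or (x of white3_center in the frame of tub_white_in between -0.076 and 0.076 m and y of white3_center in the frame of tub_white_in between -0.116 and 0.116 m and z of white3_center in the frame of tub_white_in between 0.034 and 0.075 m and linear speed of white3 above 0.5 m/s)).
It fails at once if the padlock, stencil or scraper is moved more than 30 mm (distance of any of padlock, stencil, scraper from where it was at the start of the episode above 0.03 m).
Of dark1, white1, dark2, white2, dark3, white3 only 4 to 6 are there at a start; the rules pass over those that are not, and their reading is None.
At some moment in a run one of dark1, white1, dark2, white2, dark3, white3 may be knocked a few centimetres aside while the robot is not near it.
It also fails if it takes over 210 s, if anything falls off the work surface, if the arm or the gripper's body presses on something with over 40 N, if the wrist force passes 120 N, or if a joint passes its speed limit or range.

ROBOT

A 6-joint arm with a two-finger parallel gripper is mounted at the origin on the work surface. World frame = base frame: x ahead of the robot, y to its left, z up, the work surface at z = 0. Lengths are in m, angles in rad, forces in N, time in s.
With the tool pointing down it reaches from about 0.35 to 0.85 m from the base axis. Payload 8.1 kg.
Tool frame: the origin (TCP) lies between the finger pads; the fingertips stand arm.finger_overhang ahead of it and the grasp point (between the pads) lies 3 mm ahead of it (arm.finger_overhang is the distance from the TCP to the fingertips, in m); z points along the fingers, y is the direction in which the jaws open and shut (so a half turn about z gives the same grasp; the last joint's range is limited). The gripper opens to 85 mm and grips with 20 to 120 N. Pads are 22 mm wide; open, the fingers measure 114 mm over their backs; the gripper's body (76 mm by 85 mm) begins 54 mm behind the grasp point. The pads swing forward as they close: fully open they stand 13 mm farther back than shut.
Start: joints at [1.106, 0.13, 1.488, -0, 1.523, -0.085], TCP at [0.222, 0.557, 0.253] pointing down, gripper open.
Joint ranges: [-2.96, 2.96], [-0.89, 2.26], [0.02, 2.5], [-1.34, 4.48], [0, 2.73], [-2.66, 2.66]. Speed limits (rad/s): [2.39, 2.39, 2.79, 3.14, 3.14, 3.14].

INTERFACE

Orientations are given as a rotation vector (axis times angle).
In Python, from station import arm, imaging, job gives the robot as it stands.
- The arm moves only by the shell command python3 -m inch 'ROWS' [OPENING] [FORCE]. ROWS is JSON, a list of rows, each a list of 4 numbers: the shift along the tool's x, y, z in cm, then the turn about the tool's z in rad. A call has 1 to 20 rows; each row shifts and turns the commanded pose from where the row before left it, along the tool's axes as they then stand; what a row does not reach is not made up. A row lasts 1/10 s, in which the tool goes at most 50 mm and 8.59 degrees, less where a joint would pass 70% of its speed; a pose out of reach is approached as far as the arm can. A call is refused whole if a number of a shift passes 5 or a number of a turn 0.15, either way. A call with a gripper value outside its range is refused whole. OPENING is the finger opening in cm, from 0 to 8.54, set as the call begins (- or left out, the last holds). The fingers move at their own pace and stop on an object; FORCE is the grip in N (left out, the last holds). Time passes only in rows, so rows that do not move let the fingers close. It gives the time, the measured TCP pose, the force and the opening at its end, in the units of the state.
- arm.get_state(): the state, without advancing time (a new reading comes with each control period).
- imaging.snapshot(name): name is "scene" or "top"; returns a dict with "frame" (480x640x3 uint8, red, green, blue), "depth" (480x640 float32, m along the optical axis (not along the pixel's ray), 0 where there is no reading), "K" (3x3 intrinsics, pixels), "distortion" ([k1, k2, p1, p2, k3] as OpenCV has them; the pictures are not rectified), "R" (3x3) and "t" (3): a world point X has camera coordinates R X + t. Camera axes: x right, y down, z forward; pixel columns grow to the right and rows downward; lengths in m; the calibration is good to about 2 mm. A picture is of the moment at which its call begins.
- job.job_done(): hands the job in, once; it reports no verdict.
The state is a dict: "clock": time; "q": joint angles; "qvel": joint speeds; "joint_efforts": joint torques, N m; "ee_pos": TCP position; "orientation": TCP orientation; "wrist_force": force on the tool from outside, world axes, zero at the start; "moment": the same for the moment, N m; "grip_width": opening from 0.0 (shut) to 1.0 (fully open).
Only numpy, scipy, OpenCV 4.12 (cv2) and the standard library are available. Lean on these libraries where they do the work, as an engineer would, in place of code of your own. Each camera call takes 0.05 s, during which the arm holds its last target.

## Working session

There is one attempt and no reset: what is moved stays moved. The work goes in short steps, Python scripts to look and compute and a shell command to move; the robot and the scene stay as the last step left them, time stands still between calls to the robot, and variables do not carry over. Pictures are saved under pics/ and viewed, and the job is handed in when it is done.

```bash
ls; mkdir -p pics; python3 - <<'E'
from station import arm, imaging, job
import cv2,numpy as np
print(arm.get_state(), arm.finger_overhang)
for n in("scene","top"):
    s=imaging.snapshot(n); cv2.imwrite(f"pics/{n}0.png",s["frame"][:,:,::-1]); np.savez(f"{n}0.npz",**s)
    print(n,s["K"],s["distortion"],s["R"],s["t"])
E
```

```text
pics
{'clock': 0.0, 'q': array([ 1.10562016e+00,  1.31158261e-01,  1.48928660e+00,  3.26052208e-05,
        1.52298537e+00, -8.54185898e-02]), 'qvel': array([-0.00060369,  0.00033912, -0.0002343 ,  0.00138331, -0.00155185,
       -0.00142075]), 'joint_efforts': array([ 1.14999068e-03, -5.69429862e+01, -5.00525057e+01, -3.20188728e-04,
        1.54939236e-02,  1.28139436e-04]), 'ee_pos': array([0.22216869, 0.55680734, 0.2522421 ]), 'orientation': array([-5.92845788e-01, -3.08460621e+00,  2.76338925e-03]), 'wrist_force': array([ 0.51286713,  0.44398362, -0.50612177]), 'moment': array([-0.00660191, -0.00816634,  0.00630988]), 'grip_width': 1.002296600077727} 0.022
scene [[613.36602585   0.         323.02370352]
 [  0.         613.36602585 236.63995518]
 [  0.           0.           1.        ]] [0.02708881 0.         0.         0.         0.        ] [[-0.16569581  0.98614357  0.00810938]
 [ 0.66579958  0.11792888 -0.73675213]
 [-0.7274997  -0.11667752 -0.67611429]] [ 0.13010915 -0.28892933  2.18595419]
top [[480.51510894   0.         330.0302199 ]
 [  0.         480.51510894 237.79559818]
 [  0.           0.           1.        ]] [-0.06759292  0.          0.          0.          0.        ] [[-0.00665266 -0.99997225 -0.00335156]
 [-0.9910116   0.00704079 -0.13359055]
 [ 0.13361044  0.0024327  -0.99103094]] [-0.03713566  0.56586985  1.03188253]
```

View pics/scene0.png

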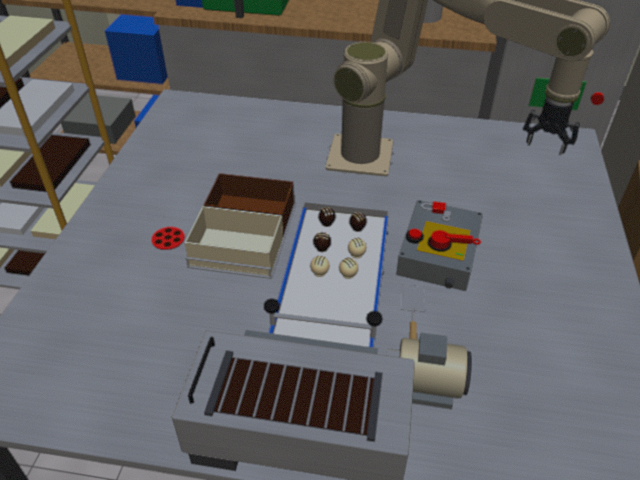

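View pics/top0.png

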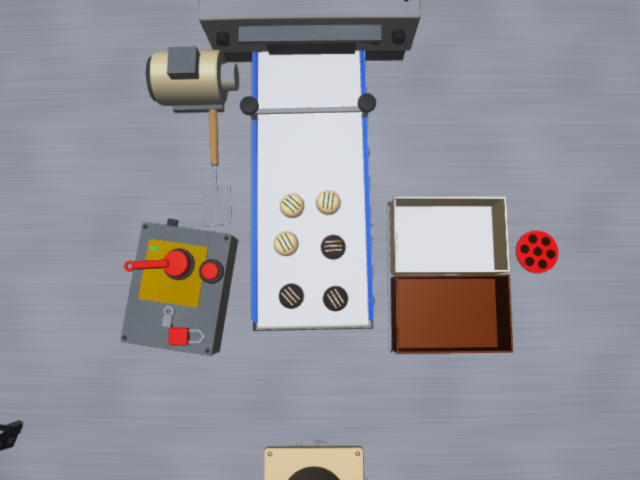

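```bash
cat > h.py <<'E'
import cv2,numpy as np
from station import arm, imaging, job
def ray(s,uv):
    p=cv2.undistortPoints(np.array(uv,float).reshape(-1,1,2),s["K"],s["distortion"]).reshape(-1,2)
    d=np.c_[p,np.ones(len(p))]
    return -s["R"].T@s["t"], d@s["R"]
def onz(s,uv,z):
    c,d=ray(s,uv); return c+d*((z-c[2])/d[:,2])[:,None]
def cloud(s,uv):
    c,d=ray(s,uv); uv=np.array(uv).reshape(-1,2).astype(int)
    return c+d*s["depth"][uv[:,1],uv[:,0]][:,None]
def mask(s,f):
    h=cv2.cvtColor(s["frame"],cv2.COLOR_RGB2HSV); return f(*[h[...,i].astype(int) for i in range(3)]).astype(np.uint8)
def red(s): return mask(s,lambda h,S,v:((h<6)|(h>174))&(S>180)&(v>90))
E
python3 - <<'E'
from h import *
for n in("top","scene"):
    s=dict(np.load(n+"0.npz")); m=red(s)
    k,l,st,ce=cv2.connectedComponentsWithStats(m)
    for i in range(1,k):
        if st[i,4]<25: continue
        v,u=np.nonzero(l==i); P=cloud(s,np.c_[u,v])
        print(n,ce[i].round(1),st[i],np.median(P,0).round(4),P.min(0).round(3),P.max(0).round(3))
s=dict(np.load("top0.npz"))
for nm,uv in dict(belt=(310,150),plate=(160,290),console=(140,325),table=(450,420),tubw=(445,235),tubd=(450,315),balls=(328,201)).items(): print(nm,cloud(s,[uv]).round(4))
cv2.imwrite("pics/con0.png",cv2.resize(s["frame"][210:360,110:250,::-1],None,fx=4,fy=4,interpolation=2))
E
```

```text
top [536.7 251.4] [ 517  231   41   42 1004] [ 0.5336 -0.5173  0.0077] [ 0.423 -0.567  0.001] [ 0.583 -0.044  1.098]
top [164.9 263.4] [125 250  63  26 762] [0.503  0.291  0.1143] [ 0.423 -0.044  0.103] [0.533 0.39  1.098]
top [209.4 270.6] [201 263  17  16 215] [0.4891 0.211  0.102 ] [0.474 0.194 0.097] [0.506 0.229 0.106]
top [177.9 336. ] [169 328  19  17 314] [0.3552 0.2736 0.1001] [0.338 0.255 0.095] [0.372 0.293 0.106]
scene [597.5  94.3] [593  93  10   4  28] [-0.6082  0.9039 -0.0055] [-0.627  0.884 -0.021] [-0.591  0.923  0.003]
scene [438.5 206.1] [433 202  12   9  93] [0.3607 0.2762 0.1013] [0.341 0.259 0.093] [0.377 0.292 0.109]
scene [167.6 238.1] [152 227  32  22 407] [ 0.5421 -0.5156  0.008 ] [ 0.489 -0.564 -0.003] [1.804 0.161 1.264]
scene [414.7 233.1] [409 229  13   9  89] [0.4949 0.2126 0.1025] [0.472 0.161 0.092] [1.804 0.231 1.264]
scene [449.6 237.4] [431 231  49  15 316] [0.5092 0.2976 0.115 ] [0.479 0.258 0.098] [0.536 0.39  0.13 ]
belt [[0.7643 0.0029 0.0512]]
plate [[0.4501 0.319  0.0874]]
console [[0.3766 0.3615 0.082 ]]
table [[ 0.1611 -0.3039  0.0038]]
tubw [[ 0.5733 -0.3037  0.0144]]
tubd [[ 0.3924 -0.3088  0.0126]]
balls [[ 0.6359 -0.0374  0.1002]]
```

View pics/con0.png

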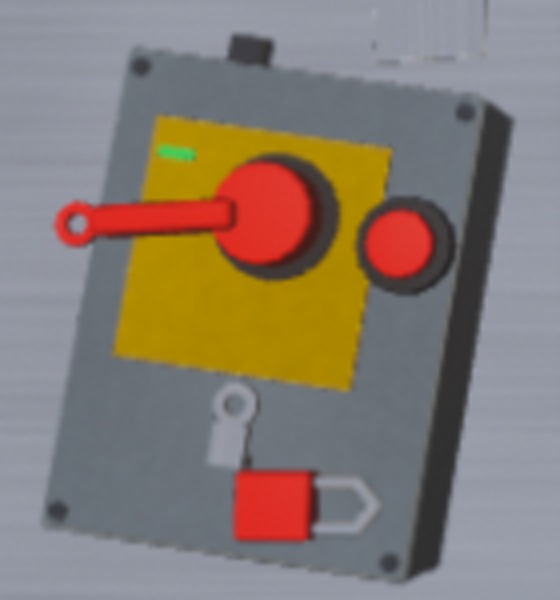

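```bash
python3 - <<'E'
from h import *
s=dict(np.load("top0.npz")); s2=dict(np.load("scene0.npz"))
def reg(s,u0,u1,v0,v1):
    v,u=np.mgrid[v0:v1,u0:u1]; return np.median(cloud(s,np.c_[u.ravel(),v.ravel()]),0).round(4)
print("top table L",reg(s,60,100,250,300),"table R",reg(s,420,460,400,430),"mid",reg(s,240,248,180,280))
print("belt",reg(s,280,340,130,170),reg(s,270,350,260,280),"plate",reg(s,150,160,275,295),reg(s,175,195,285,300),"grey",reg(s,130,150,315,330),reg(s,190,205,310,320))
print("hub",reg(s,170,181,258,269),"btn",reg(s,205,214,266,275),"bar",reg(s,140,165,263,267),"hasp",reg(s,164,169,315,324))
print("tubs",reg(s,420,470,225,250),reg(s,420,480,295,335))
print("scene belt",reg(s2,310,350,280,300),"table",reg(s2,100,150,280,320),"table",reg(s2,520,570,200,300))
for z in(.118,.11): print(z,"ring",onz(s,[(129.2,266)],z).round(4),"hub",onz(s,[(175.3,263.2)],z).round(4))
print("hasp",onz(s,[(168.7,310.7)],.096).round(4),"btn",onz(s,[(209.5,270.7)],.1).round(4))
E
```

```text
top table L [4.876e-01 5.436e-01 1.000e-04] table R [ 0.173  -0.2813  0.0007] mid [5.907e-01 1.595e-01 3.000e-04]
belt [0.7671 0.0032 0.0453] [0.4942 0.0034 0.0455] plate [0.4619 0.3323 0.0842] [0.4459 0.2675 0.0842] grey [0.3828 0.3636 0.0803] [0.3987 0.2409 0.0803]
hub [0.5051 0.2803 0.1134] btn [0.491  0.2116 0.102 ] bar [0.5016 0.3256 0.1201] hasp [0.3898 0.3001 0.0991]
tubs [ 0.5684 -0.3015  0.0166] [ 0.3941 -0.3065  0.0167]
scene belt [0.6981 0.0024 0.0462] table [ 0.7893 -0.5472  0.0011] table [0.3879 0.6017 0.0019]
0.118 ring [[0.4988 0.3749 0.118 ]] hub [[0.5042 0.278  0.118 ]]
0.11 ring [[0.4995 0.3783 0.11  ]] hub [[0.5049 0.2806 0.11  ]]
hasp [[0.4069 0.296  0.096 ]] btn [[0.4897 0.211  0.1   ]]
```

```bash
cat >> h.py <<'E'
from scipy.spatial.transform import Rotation as Ro
def go(x,y,z,phi=None):
    st=arm.get_state(); R=Ro.from_rotvec(st["orientation"]).as_matrix()
    d=R.T@(np.array([x,y,z])-st["ee_pos"])*100
    f=np.arctan2(R[1,0],R[0,0])
    t=0 if phi is None else -((np.radians(phi)-f+np.pi)%(2*np.pi)-np.pi)
    print("shift cm",d.round(2),"turn",round(t,3),"phi",np.degrees(f).round(2),"tilt",R[:,2].round(3),"F",st["wrist_force"].round(1),"w",round(st["grip_width"],3),"t",st["clock"],"pos",st["ee_pos"].round(4))
E
python3 -c "
from h import *
go(.4905,.2112,.16,92.75)"
```

```text
shift cm [-37.73 -22.14   9.27] turn 1.143 phi 158.24 tilt [-0.001 -0.002 -1.   ] F [-0.6  0.3  0. ] w 1.0 t 0.1 pos [0.2222 0.5568 0.2523]
```

```bash
python3 -m inch '[[-2,-1.2,0,0],[-3.5,-2,0,0],[-3.5,-2,0,0],[-3.5,-2,0,0],[-3.5,-2,0,0],[-3.5,-2,0,0],[-3.5,-2,0,0],[-3.5,-2,0,0],[-3.5,-2,0,0],[-3.5,-2,0,0],[-3,-1.8,2,0],[-1.2,-1.1,2,0],[0,0,2,0],[0,0,0,0.1],[0,0,0,0.14],[0,0,0,0.14],[0,0,0,0.14],[0,0,0,0.14],[0,0,0,0.14],[0,0,0,0.14]]' 0 40
python3 -m inch '[[0,0,0,0.14],[0,0,0,0.063],[0,0,0,0],[0,0,0,0]]'
python3 -c "
from h import *
go(.4905,.2112,.13,92.75)"
```

```text
clock: 2.1
ee_pos: [0.4903, 0.2121, 0.1928]
orientation: [-1.933, -2.476, 0.001]
wrist_force: [0.9, 0.7, 0.8]
grip_width: 0.001
clock: 2.5
ee_pos: [0.4904, 0.2122, 0.193]
orientation: [-2.165, -2.276, 0.001]
wrist_force: [0.4, -0.1, -0.1]
grip_width: -0.0
shift cm [-0.09  0.01  6.3 ] turn 0.002 phi 92.87 tilt [-0.001 -0.    -1.   ] F [ 0.4 -0.1 -0.1] w -0.0 t 2.5 pos [0.4904 0.2122 0.193 ]
```

```bash
python3 -m inch '[[-0.1,0,2,0],[0,0,2,0],[0,0,2,0],[0,0,0.5,0],[0,0,0.3,0],[0,0,0.2,0],[0,0,0.1,0],[0,0,0,0]]'
```

```text
clock: 3.3
ee_pos: [0.4912, 0.2114, 0.1233]
orientation: [2.167, 2.274, 0.002]
wrist_force: [-0.9, 0.0, 2.0]
grip_width: -0.004
```

```bash
for i in 1 2; do python3 -m inch '[[0,0,0.1,0],[0,0,0.1,0],[0,0,0,0]]'|egrep 'pos|force'; done; python3 -m inch '[[0,0,0.1,0],[0,0,0,0],[0,0,0,0]]'|egrep 'pos|force'
```

```text
ee_pos: [0.4912, 0.2114, 0.1208]
wrist_force: [0.2, 0.2, 3.0]
ee_pos: [0.4912, 0.2114, 0.1186]
wrist_force: [1.5, -0.4, 4.0]
ee_pos: [0.4912, 0.2114, 0.118]
wrist_force: [0.8, 0.7, 8.5]
```

```bash
python3 -m inch '[[0,0,0.1,0],[0,0,0,0],[0,0,0,0]]'|egrep 'pos|force'; python3 -m inch '[[0,0,-1,0],[0,0,-3,0],[0,0,-4,0],[0,0,0,0]]' 5
python3 - <<'E'
from h import *
s=imaging.snapshot("scene"); cv2.imwrite("pics/s1.png",cv2.resize(s["frame"][150:300,360:520,::-1],None,fx=4,fy=4))
go(.5015,.3446,.18,92.75)
E
```

```text
ee_pos: [0.4913, 0.2114, 0.1179]
wrist_force: [-2.9, -0.6, 14.9]
clock: 4.9
ee_pos: [0.4932, 0.2121, 0.202]
orientation: [2.165, 2.271, 0.011]
wrist_force: [1.4, 0.8, 0.6]
grip_width: 0.589
shift cm [13.22  1.56  1.96] turn 0.0 phi 92.75 tilt [ 0.005  0.001 -1.   ] F [ 0.  -0.3 -1.1] w 0.583 t 4.95 pos [0.4922 0.2117 0.1993]
```

View pics/s1.png

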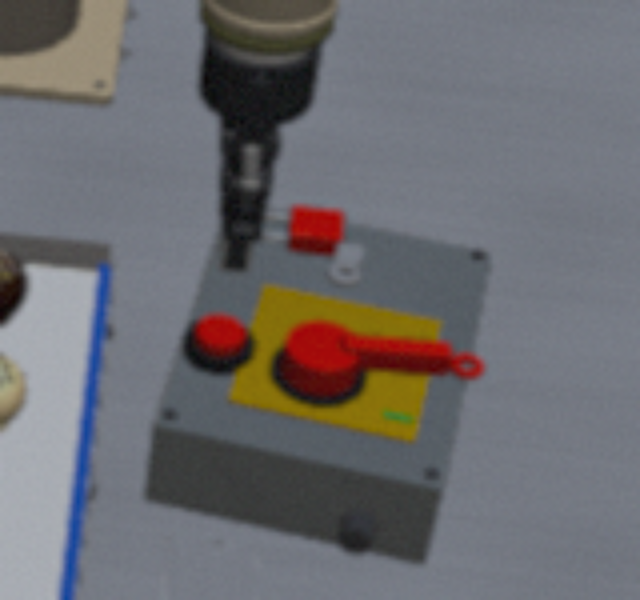

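```bash
python3 -m inch '[[2.2,0.2,0,0],[3.5,0.4,0,0],[3.5,0.4,0,0],[3,0.4,0,0],[1,0.16,0,0],[0,0,0,0],[0,0,0,0]]' 5
python3 -c "
from h import *
go(.5015,.3446,.113,92.75)"
```

```text
clock: 5.65
ee_pos: [0.4994, 0.3428, 0.1952]
orientation: [-2.167, -2.274, 0.004]
wrist_force: [0.2, -0.4, 0.2]
grip_width: 0.587
shift cm [0.19 0.23 8.21] turn 0.0 phi 92.76 tilt [-0.002 -0.002 -1.   ] F [ 0.2 -0.4  0.2] w 0.587 t 5.65 pos [0.4994 0.3428 0.1952]
```

```bash
python3 -m inch '[[0.1,0.1,2,0],[0.1,0.1,2.5,0],[0,0,2.2,0],[0,0,1,0],[0,0,0.5,0],[0,0,0,0],[0,0,0,0]]'
python3 -m inch '[[0,0,0,0],[0,0,0,0],[0,0,0,0],[0,0,0,0],[0,0,0,0],[0,0,0,0]]' 1 30
python3 -c "
from h import *
go(.5015,.3446,.113,92.75)"
```

```text
clock: 6.35
ee_pos: [0.5026, 0.346, 0.1156]
orientation: [2.168, 2.273, 0.003]
wrist_force: [-0.2, 0.6, 0.5]
grip_width: 0.586
clock: 6.95
ee_pos: [0.5026, 0.3463, 0.1153]
orientation: [2.167, 2.274, 0.003]
wrist_force: [2.2, 0.6, 5.4]
grip_width: 0.185
shift cm [-0.17 -0.12  0.23] turn 0.0 phi 92.76 tilt [ 0.002  0.001 -1.   ] F [2.2 0.6 5.4] w 0.185 t 6.95 pos [0.5026 0.3463 0.1153]
```

```bash
python3 -m inch '[[-0.01,-0.33,0,-0.05],[-0.03,-0.66,0,-0.1],[-0.03,-0.66,0,-0.1],[-0.03,-0.66,0,-0.1],[-0.03,-0.66,0,-0.1],[-0.03,-0.66,0,-0.1],[-0.01,-0.33,0,-0.05],[0,0,0,0],[0,0,0,0]]'
python3 -c "
from h import *
go(.4404,.2896,.113,171.2)
p=arm.get_state()['ee_pos']-[.5046,.2797,0];print(np.hypot(p[0],p[1]),np.degrees(np.arctan2(p[1],p[0])))"
```

```text
clock: 7.85
ee_pos: [0.4668, 0.3328, 0.1153]
orientation: [1.397, 2.81, 0.004]
wrist_force: [8.0, -1.3, 2.5]
grip_width: 0.188
shift cm [-1.85 -4.72  0.22] turn -0.769 phi 127.14 tilt [ 0.004  0.001 -1.   ] F [ 8.  -1.3  2.5] w 0.188 t 7.85 pos [0.4668 0.3328 0.1153]
0.06514982629629554 125.43039114430714
```

```bash
python3 -m inch '[[-0.01,-0.33,0,-0.05],[-0.03,-0.66,0,-0.1],[-0.03,-0.66,0,-0.1],[-0.03,-0.66,0,-0.1],[-0.03,-0.66,0,-0.1],[-0.03,-0.66,0,-0.1],[-0.03,-0.66,0,-0.1],[-0.01,-0.33,0,-0.05],[0,0,0,0],[0,0,0,0]]'
python3 - <<'E'
from h import *
go(.4404,.2896,.113,171.2)
p=arm.get_state()['ee_pos']-[.5046,.2797,0];print(np.hypot(p[0],p[1]),np.degrees(np.arctan2(p[1],p[0])))
s=imaging.snapshot("top"); cv2.imwrite("pics/t2.png",cv2.resize(s["frame"][210:360,110:250,::-1],None,fx=4,fy=4,interpolation=2))
s=imaging.snapshot("scene"); cv2.imwrite("pics/s2.png",cv2.resize(s["frame"][150:300,360:520,::-1],None,fx=4,fy=4))
E
```

```text
clock: 8.85
ee_pos: [0.4437, 0.2953, 0.1154]
orientation: [0.348, 3.115, 0.005]
wrist_force: [17.2, 3.8, -6.5]
grip_width: 0.18
shift cm [ 0.2  -0.63  0.24] turn -0.069 phi 167.25 tilt [ 0.008  0.002 -1.   ] F [17.2  3.8 -6.5] w 0.18 t 8.85 pos [0.4437 0.2953 0.1154]
0.06283973534646434 165.5889640672252
```

View pics/t2.png

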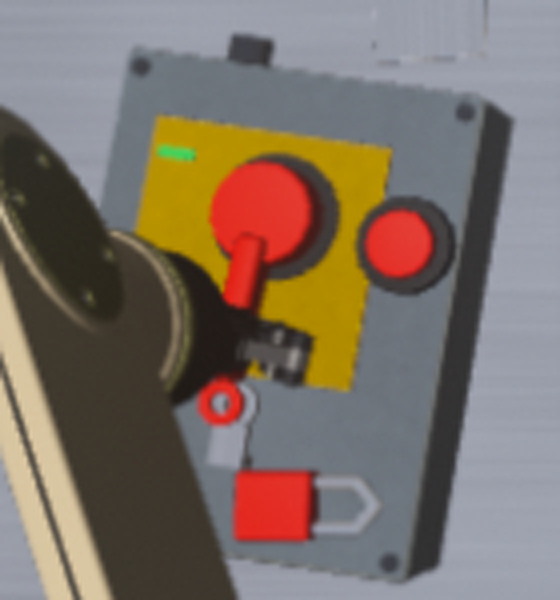

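View pics/s2.png

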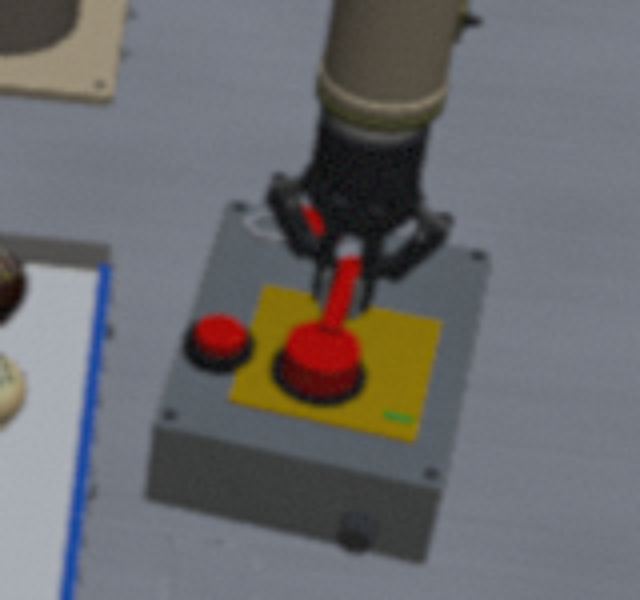

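```bash
cat >> h.py <<'E'
def ringhole(s,box,mk):
    pass
E
python3 - <<'E'
from h import *
s=dict(np.load("top0.npz"))
piv=np.array([.5046,.2797])
for nm,uv,z in(("start",(129.2,266),.107),("now",(165.0,310.75),.107),("hasp",(168.7,310.7),.099)):
    p=onz(s,[uv],z)[0][:2]; d=p-piv; print(nm,p.round(4),np.hypot(*d).round(4),np.degrees(np.arctan2(d[1],d[0])).round(2))
E
```

```text
start [0.4997 0.3796] 0.1 92.81
now [0.407 0.3  ] 0.0997 168.25
hasp [0.4069 0.295 ] 0.0989 171.11
```

```bash
python3 -m inch '[[0,-0.17,0,-0.025],[0,-0.17,0,-0.025],[0,0,0,0],[0,0,0,0],[0,0,0,0]]'
cat > look.py <<'E'
from h import *
import sys
n=sys.argv[1]
s=imaging.snapshot("top"); np.savez(n+".npz",**s)
cv2.imwrite(f"pics/{n}.png",cv2.resize(s["frame"][290:330,145:195,::-1],None,fx=12,fy=12,interpolation=2))
m=red(s)[300:322,152:182]
v,u=np.nonzero(m); 
c,_=cv2.findContours(m,cv2.RETR_EXTERNAL,2); print([(cv2.minEnclosingCircle(k),cv2.contourArea(k)) for k in c])
go(.4404,.2896,.113,171.2)
E
python3 look.py r3
```

```text
clock: 9.45
ee_pos: [0.4432, 0.2925, 0.1154]
orientation: [0.27, 3.122, 0.006]
wrist_force: [18.7, 6.3, -8.8]
grip_width: 0.181
[(((14.894366264343262, 9.13380241394043), 6.232752799987793), 82.5)]
shift cm [ 0.23 -0.33  0.24] turn -0.019 phi 170.1 tilt [ 0.008  0.003 -1.   ] F [19.5  6.6 -7.4] w 0.182 t 9.5 pos [0.4432 0.2925 0.1154]
```

View pics/r3.png

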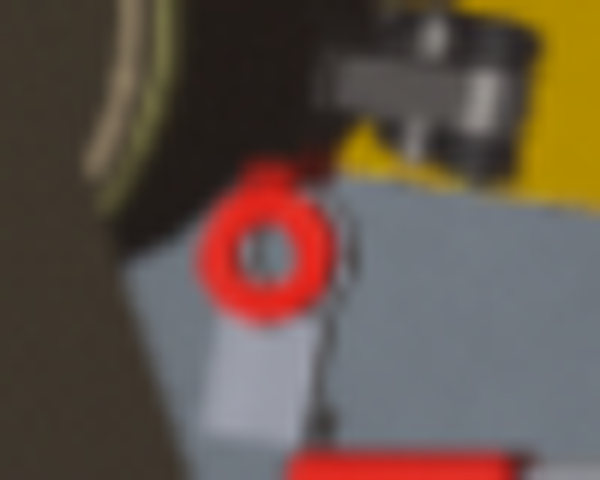

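```bash
python3 -m inch '[[-0.1,0,0,0],[0,0,0,0]]'|egrep 'pos|force'; python3 -m inch '[[-0.1,0,0,0],[0,0,0,0]]'|egrep 'pos|force';python3 -m inch '[[-0.1,0,0,0],[0,0,0,0],[0,0,0,0]]'|egrep 'pos|force'
```

```text
ee_pos: [0.4433, 0.2925, 0.1154]
wrist_force: [13.4, 6.1, -4.7]
ee_pos: [0.4434, 0.2925, 0.1154]
wrist_force: [7.8, 6.3, -0.4]
ee_pos: [0.4434, 0.2925, 0.1153]
wrist_force: [3.7, 6.9, 2.5]
```

```bash
python3 -m inch '[[0,0.1,0,0],[0,0,0,0]]'|egrep 'pos|force'; python3 -m inch '[[0,0,0,0],[0,0,0,0],[0,0,0,0],[0,0,0,0]]' 4; python3 -m inch '[[0,0,-1,0],[0,0,-3,0],[0,0,-4,0],[0,0,-4,0],[0,0,-4,0],[4,0,0,0],[0,0,0,0]]'; python3 look.py r4
```

```text
ee_pos: [0.4435, 0.2929, 0.1153]
wrist_force: [2.0, 5.4, 5.6]
clock: 10.8
ee_pos: [0.4423, 0.2915, 0.1137]
orientation: [-0.271, -3.129, 0.001]
wrist_force: [0.1, 0.4, -0.2]
grip_width: 0.467
clock: 11.5
ee_pos: [0.4015, 0.2997, 0.2768]
orientation: [0.269, 3.129, 0.004]
wrist_force: [0.4, 0.5, -0.3]
grip_width: 0.472
[(((15.0, 7.333333492279053), 7.923343181610107), 102.5)]
shift cm [-3.89 -0.32 16.27] turn -0.018 phi 170.19 tilt [ 0.001  0.001 -1.   ] F [0.4 0.2 0.1] w 0.464 t 11.55 pos [0.4024 0.2992 0.2757]
```

View pics/r4.png

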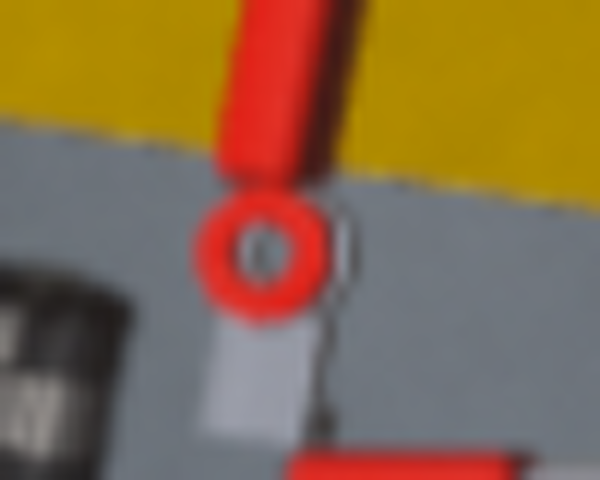

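```bash
python3 - <<'E'
from h import *
s=dict(np.load("top0.npz")); t=dict(np.load("r4.npz"))
cv2.imwrite("pics/hasp0.png",cv2.resize(s["frame"][290:330,145:195,::-1],None,fx=12,fy=12,interpolation=2))
# expected ring-hole pixel over hasp hole for a few hasp pixels
for hp in((168.7,310.7),):
  for dz in (.005,.008):
    p=onz(s,[hp],.099)[0]; q=p+[0,0,dz]
    print(cv2.projectPoints(q.reshape(1,3),cv2.Rodrigues(s["R"])[0],s["t"],s["K"],s["distortion"])[0].ravel())
# ring centre: red outer circle of ring and hole, subpixel
for nm,d in(("r4",t),):
  f=cv2.resize(d["frame"][300:322,155:180],None,fx=10,fy=10,interpolation=cv2.INTER_CUBIC)
  h=cv2.cvtColor(f,cv2.COLOR_RGB2HSV); m=(((h[...,0]<8)|(h[...,0]>172))&(h[...,1]>140)).astype(np.uint8)
  c,hi=cv2.findContours(m,cv2.RETR_CCOMP,cv2.CHAIN_APPROX_NONE)
  for k,hh in zip(c,hi[0]):
    M=cv2.moments(k)
    if hh[3]>=0 and M["m00"]>200: print("hole",M["m10"]/M["m00"]/10+155-.45,M["m01"]/M["m00"]/10+300-.45,M["m00"])
E
```

```text
[167.89267166 310.73802854]
[167.40445689 310.76101218]
hole 166.4239398362118 310.6255615016622 2055.5
```

View pics/hasp0.png

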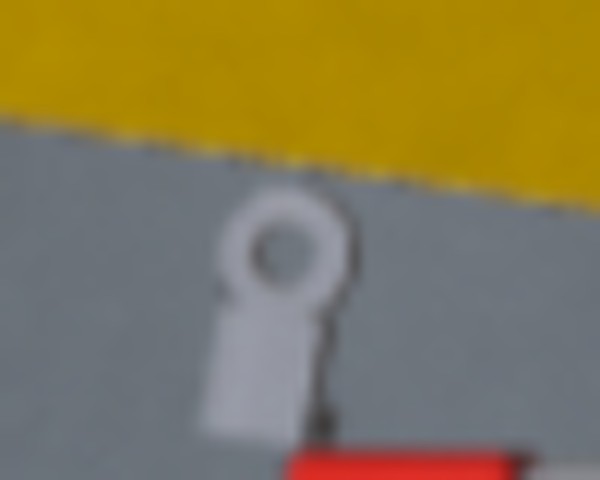

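```bash
cat > balls.py <<'E'
from h import *
import sys
n=sys.argv[1]
s=imaging.snapshot("top"); np.savez(n+".npz",**s); cv2.imwrite(f"pics/{n}.png",s["frame"][:,:,::-1])
v,u=np.mgrid[0:480,0:640]; P=cloud(s,np.c_[u.ravel(),v.ravel()]).reshape(480,640,3)
X,Y,Z=P[...,0],P[...,1],P[...,2]
m=((Z>.058)&(Z<.115)&(X>.3)&(X<.85)&(Y>-.11)&(Y<.115)).astype(np.uint8)
k,l,st,ce=cv2.connectedComponentsWithStats(m)
from scipy.optimize import least_squares
for i in range(1,k):
    if st[i,4]<60: continue
    Q=P[(l==i)]; q=Q[Q[:,2]>.07]
    r=least_squares(lambda c:np.linalg.norm(q-np.array([c[0],c[1],.072]),axis=1)-.027,np.median(q,0)[:2],loss="soft_l1",f_scale=.003)
    # silhouette: circle centre ray at z .072
    c,_=cv2.findContours((l==i).astype(np.uint8),0,2); (cc,rr)=cv2.minEnclosingCircle(c[0])
    med=np.median(s["frame"][l==i],0)
    print("DARK" if med[0]<120 else "WHITE",ce[i].round(1),st[i,4],"fit",r.x.round(4),"ray",onz(s,[ce[i]],.070)[0,:2].round(4),med)
if len(sys.argv)>2:
  f=lambda m,nm:print(nm,P[m].min(0),P[m].max(0),cv2.minAreaRect(P[m][:,:2].astype(np.float32)))
  for nm,a in (("white",(.48,.66)),("dark",(.3,.48))):
    mm=((Z<.026)&(Z>.010)&(X>a[0])&(X<a[1])&(Y>-.46)&(Y<-.14)).astype(np.uint8)
    mm=cv2.morphologyEx(mm,cv2.MORPH_OPEN,np.ones((5,5)))
    k,l,st,ce=cv2.connectedComponentsWithStats(mm); i=1+np.argmax(st[1:,4]); f(l==i,nm+" floor"); print(st[i])
  mm=(Z>.094)&(Z<.115)&(Y<-.12)&(Y>-.5)&(X>.25)&(X<.7); f(mm,"rims")
E
python3 balls.py b1 t
```

```text
WHITE [308.1 110. ] 559 fit [0.8421 0.0061] ray [0.852  0.0064] [157. 162. 173.]
WHITE [328.4 201.9] 481 fit [ 0.6397 -0.038 ] ray [ 0.6403 -0.038 ] [193. 181. 143.]
WHITE [292.1 205. ] 483 fit [0.6334 0.041 ] ray [0.634  0.0412] [193. 181. 144.]
WHITE [286.1 243.1] 489 fit [0.5501 0.0535] ray [0.5504 0.0538] [192. 181. 144.]
DARK [333.3 246.4] 482 fit [ 0.5422 -0.0479] ray [ 0.5424 -0.048 ] [78.5 70.  65. ]
DARK [291.2 295.5] 511 fit [0.4382 0.0421] ray [0.438  0.0423] [77. 67. 63.]
DARK [335.5 297.9] 513 fit [ 0.4324 -0.0519] ray [ 0.4322 -0.0519] [76. 65. 61.]
  return _methods._mean(a, axis=axis, dtype=dtype,
  ret = um.true_divide(
Traceback (most recent call last):
  File "balls.py", line 13, in <module>
    r=least_squares(lambda c:np.linalg.norm(q-np.array([c[0],c[1],.072]),axis=1)-.027,np.median(q,0)[:2],loss="soft_l1",f_scale=.003)
ValueError: Initial guess is outside of provided bounds
```

View pics/b1.png

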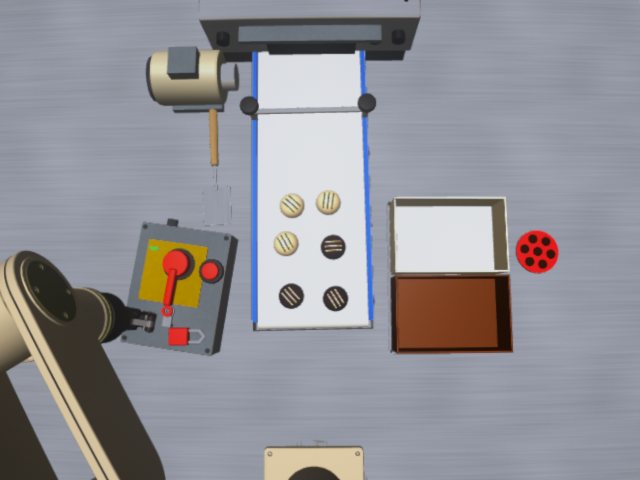

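```bash
sed -i 's/(X<.85)/(X<.8)/; s/    r=least/    if len(q)<60: continue\n    r=least/' balls.py; python3 balls.py b2 t | grep -v ray
```

```text
white floor [ 0.49434243 -0.41348743  0.01002723] [ 0.64168196 -0.19002266  0.02587308] ((0.5686030387878418, -0.3016417622566223), (0.22277754545211792, 0.14691345393657684), 89.42916870117188)
[ 396  205   99   65 6210]
dark floor [ 0.3211423  -0.41304667  0.01017335] [ 0.47404645 -0.18970251  0.02549483] ((0.39731377363204956, -0.3015475869178772), (0.2232728898525238, 0.1527053415775299), 89.80286407470703)
[ 397  279  102   70 6768]
rims [ 0.31800723 -0.41712302  0.09400153] [ 0.64612657 -0.17383837  0.10861454] ((0.4820445775985718, -0.29557129740715027), (0.2429099828004837, 0.32774877548217773), 89.84471130371094)
```

```bash
python3 - <<'E'
from h import *
s=dict(np.load("b2.npz"))
for u in(265,310,355):
  for v in range(316,332): print(u,v,cloud(s,[(u,v)])[0].round(3),s["frame"][v,u]) if u==310 or v%4==0 else 0
go(.4324,-.0519,.20,90)
E
```

```text
265 316 [0.394 0.101 0.045] [220 223 227]
265 320 [0.386 0.102 0.043] [221 223 227]
265 324 [0.377 0.101 0.044] [220 222 225]
265 328 [0.368 0.102 0.041] [147 145 142]
310 316 [0.394 0.004 0.044] [221 223 228]
310 317 [0.392 0.003 0.048] [222 224 228]
310 318 [0.39  0.004 0.045] [222 224 228]
310 319 [0.387 0.003 0.046] [221 224 228]
310 320 [0.385 0.004 0.043] [221 224 228]
310 321 [0.383 0.004 0.042] [221 223 228]
310 322 [0.381 0.004 0.046] [221 223 227]
310 323 [0.379 0.003 0.048] [221 224 226]
310 324 [0.377 0.004 0.045] [220 219 219]
310 325 [0.374 0.004 0.04 ] [212 208 202]
310 326 [0.372 0.004 0.041] [190 185 179]
310 327 [0.37  0.004 0.035] [155 151 148]
310 328 [0.366 0.006 0.001] [129 130 136]
310 329 [0.366 0.004 0.042] [ 99  99 103]
310 330 [0.365 0.003 0.061] [148 153 164]
310 331 [0.363 0.003 0.064] [156 160 173]
355 316 [ 0.393 -0.094  0.043] [222 224 228]
355 320 [ 0.385 -0.094  0.045] [222 224 228]
355 324 [ 0.376 -0.094  0.043] [213 209 203]
355 328 [ 0.367 -0.094  0.043] [ 96  95 100]
shift cm [ -8.87 -34.04   7.45] turn 1.399 phi 170.13 tilt [ 0. -0. -1.] F [ 0.8  0.4 -0.5] w 0.469 t 11.65 pos [0.4034 0.2987 0.2745]
```

```bash
python3 -m inch '[[-0.4,-1.6,0,0],[-0.8,-3.2,0,0],[-0.9,-3.4,0.5,0],[-0.9,-3.4,1,0],[-0.9,-3.4,1,0],[-0.9,-3.4,1,0],[-0.9,-3.4,1,0],[-0.9,-3.4,1,0],[-0.9,-3.4,1,0],[-0.9,-3.4,1,0],[-0.5,-1.5,0,0],[0,0,0,0.09],[0,0,0,0.14],[0,0,0,0.14],[0,0,0,0.14],[0,0,0,0.14],[0,0,0,0.14],[0,0,0,0.14],[0,0,0,0.14],[0,0,0,0.14]]' 7 25
python3 -m inch '[[0,0,0,0.13],[0,0,0,0.06],[0,0,0,0],[0,0,0,0]]'
python3 balls.py b3|grep -v 110; python3 -c "
from h import *
go(.4324,-.0519,.077,90)"
```

```text
clock: 13.65
ee_pos: [0.4334, -0.0471, 0.1988]
orientation: [-2.01, -2.413, 0.001]
wrist_force: [-0.3, -0.0, -1.0]
grip_width: 0.818
clock: 14.05
ee_pos: [0.4334, -0.0469, 0.1989]
orientation: [-2.221, -2.221, 0.001]
wrist_force: [-0.6, 0.0, -1.1]
grip_width: 0.817
WHITE [328.4 201.9] 482 fit [ 0.6395 -0.0379] ray [ 0.6403 -0.038 ] [191. 178. 141.]
WHITE [292.1 205. ] 483 fit [0.6333 0.0409] ray [0.6339 0.0412] [191. 179. 141.]
WHITE [283.2 240.8] 314 fit [0.55   0.0534] ray [0.5555 0.06  ] [197.  186.5 148. ]
DARK [333.9 243.7] 357 fit [ 0.5423 -0.048 ] ray [ 0.5483 -0.0493] [86. 72. 65.]
shift cm [-0.51 -0.09 12.2 ] turn -0.0 phi 89.97 tilt [-0.001  0.    -1.   ] F [0.  0.7 0.2] w 0.821 t 14.1 pos [ 0.4334 -0.0468  0.199 ]
```

```bash
python3 -m inch '[[-0.5,-0.1,2,0],[0,0,3,0],[0,0,3,0],[0,0,2.5,0],[0,0,1.2,0],[0,0,0.5,0],[0,0,0,0],[0,0,0,0]]'; python3 -m inch '[[0,0,0,0],[0,0,0,0],[0,0,0,0],[0,0,0,0],[0,0,0,0],[0,0,0,0]]' 4.5 20;
```

```text
clock: 14.9
ee_pos: [0.4335, -0.0518, 0.0786]
orientation: [2.222, 2.218, 0.002]
wrist_force: [-0.3, -0.4, 0.1]
grip_width: 0.818
clock: 15.5
ee_pos: [0.4335, -0.0518, 0.0788]
orientation: [2.222, 2.218, 0.002]
wrist_force: [-2.4, -0.8, 4.6]
grip_width: 0.621
```

```bash
python3 -m inch '[[0,0,-0.5,0],[0,0,-2,0],[0,0,-3,0],[0,0,-3,0],[-1,-0.2,-1.2,0],[-3,-0.4,0,0],[-3.5,-0.4,0,0],[-3.5,-0.4,0,0],[-3.5,-0.4,0,0],[-3.5,-0.4,0,0],[-3.5,-0.4,0,0],[-3.5,-0.4,0,0],[-3.5,-0.4,0,0],[-2,-0.15,0,0],[-0.6,0,0,0],[0,0,0,0]]'; python3 -c "
from h import *
go(.398,-.3625,.0505,90)"
```

```text
clock: 17.1
ee_pos: [0.3956, -0.3631, 0.1737]
orientation: [-2.225, -2.217, -0.0]
wrist_force: [0.4, -0.4, -0.8]
grip_width: 0.618
shift cm [ 0.05  0.24 12.32] turn -0.003 phi 89.8 tilt [-0.001  0.001 -1.   ] F [ 0.4 -0.4 -0.8] w 0.618 t 17.1 pos [ 0.3956 -0.3631  0.1737]
```

```bash
python3 -m inch '[[0,0.2,2,0],[0,0,2.5,0],[0,0,2,0],[0,0,2,0],[0,0,1.5,0],[0,0,1,0],[0,0,0.6,0],[0,0,0.3,0],[0,0,0,0],[0,0,0,0]]'; python3 -c "
from h import *
go(.398,-.3625,.0505,90)"
```

```text
clock: 18.1
ee_pos: [0.3988, -0.363, 0.0561]
orientation: [2.223, 2.218, -0.0]
wrist_force: [-0.2, 0.1, -0.0]
grip_width: 0.614
shift cm [ 0.05 -0.08  0.56] turn -0.002 phi 89.88 tilt [ 0.001 -0.001 -1.   ] F [-0.2  0.1 -0. ] w 0.614 t 18.1 pos [ 0.3988 -0.363   0.0561]
```

```bash
python3 -m inch '[[0,0,0.3,0],[0,0,0.2,0],[0,0,0,0]]'|egrep 'pos|force';python3 -m inch '[[0,0,0.1,0],[0,0,0,0]]'|egrep 'pos|force'
```

```text
ee_pos: [0.3982, -0.3624, 0.05]
wrist_force: [-0.8, 0.3, -0.6]
ee_pos: [0.3983, -0.3626, 0.05]
wrist_force: [-2.5, 1.8, 6.5]
```

```bash
python3 -m inch '[[0,0,0,0],[0,0,0,0],[0,0,0,0],[0,0,0,0]]' 6.6; python3 -m inch '[[0,0,-0.5,0],[0,0,-1.5,0],[0,0,-2.5,0],[0,0,-3,0],[0,0,-3,0],[1,0.2,-2,0],[3,0.4,0,0],[3.5,0.4,0,0],[3.5,0.4,0,0],[3.5,0.4,0,0],[3.5,0.4,0,0],[3.5,0.5,0,0],[3.5,0.4,0,0],[3.5,0.4,0,0],[3.5,0.4,0,0],[3.5,0.4,0,0],[3.5,0,0,0],[3,0,0,0],[1.5,0,0,0],[0,0,0,0]]' 7; python3 balls.py b4; python3 -c "
from h import *
go(.4382,.0421,.0775,90)"
```

```text
clock: 19.0
ee_pos: [0.3983, -0.3625, 0.0492]
orientation: [-2.224, -2.219, -0.0]
wrist_force: [-0.3, -0.0, 0.2]
grip_width: 0.77
clock: 21.0
ee_pos: [0.4424, 0.0742, 0.1757]
orientation: [2.22, 2.222, 0.002]
wrist_force: [-0.9, -0.7, 0.6]
grip_width: 0.816
WHITE [328.4 201.9] 481 fit [ 0.6395 -0.0378] ray [ 0.6403 -0.038 ] [189. 177. 140.]
WHITE [292.  205.1] 481 fit [0.6333 0.041 ] ray [0.6339 0.0413] [189. 177. 139.]
WHITE [288.  240.6] 335 fit [0.5502 0.0535] ray [0.5558 0.0496] [188. 178. 143.]
DARK [333.3 246.4] 480 fit [ 0.5422 -0.0481] ray [ 0.5425 -0.048 ] [77.5 68.  63. ]
DARK [297.4 295.3] 217 fit [0.4382 0.0418] ray [0.4383 0.0292] [65. 57. 51.]
shift cm [-3.1  -0.44  9.8 ] turn 0.0 phi 90.01 tilt [ 0.001 -0.    -1.   ] F [-0.6 -0.1  0.4] w 0.82 t 21.05 pos [0.4424 0.0731 0.1755]
```

View pics/b4.png

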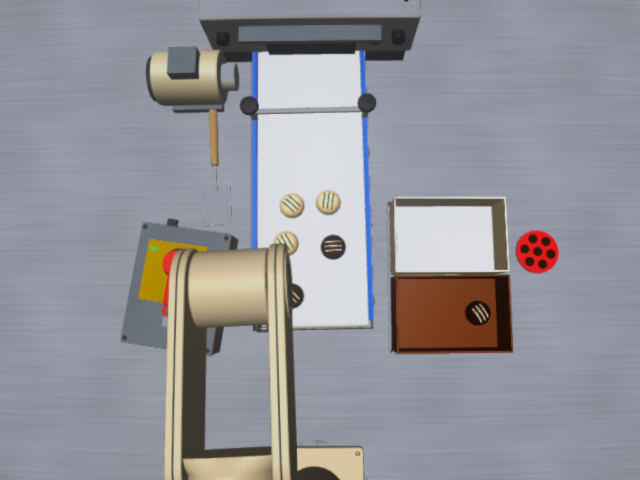

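```bash
python3 -m inch '[[-1.6,-0.2,0,0],[-1.5,-0.24,1,0],[0,0,2.5,0],[0,0,3,0],[0,0,2,0],[0,0,0.9,0],[0,0,0.4,0],[0,0,0,0],[0,0,0,0]]'; python3 -m inch '[[0,0,0,0],[0,0,0,0],[0,0,0,0],[0,0,0,0],[0,0,0,0],[0,0,0,0]]' 4.5 20;python3 -c "
from h import *
go(.398,-.2975,.175,90)"
```

```text
clock: 21.95
ee_pos: [0.4387, 0.0412, 0.0776]
orientation: [2.223, 2.218, 0.002]
wrist_force: [-1.1, 0.5, 0.4]
grip_width: 0.818
clock: 22.55
ee_pos: [0.4387, 0.0414, 0.0776]
orientation: [2.222, 2.218, 0.002]
wrist_force: [-1.7, -1.0, 6.6]
grip_width: 0.622
shift cm [-33.9   -3.99  -9.74] turn -0.002 phi 89.9 tilt [ 0.002 -0.    -1.   ] F [-1.7 -1.   6.6] w 0.622 t 22.55 pos [0.4387 0.0414 0.0776]
```

```bash
python3 -m inch '[[0,0,-0.5,0],[0,0,-2,0],[0,0,-3,0],[0,0,-3,0],[-1,-0.2,-1.2,0],[-3,-0.4,0,0],[-3.5,-0.4,0,0],[-3.5,-0.4,0,0],[-3.5,-0.4,0,0],[-3.5,-0.4,0,0],[-3.5,-0.4,0,0],[-3.5,-0.4,0,0],[-3.5,-0.4,0,0],[-3.5,-0.4,0,0],[-1.5,-0.2,0,0],[-0.4,0,0,0],[0,0,0,0],[0,0,0,0]]'; python3 -c "
from h import *
go(.398,-.2975,.0495,90)"
```

```text
clock: 24.35
ee_pos: [0.3971, -0.2963, 0.173]
orientation: [-2.222, -2.219, -0.001]
wrist_force: [0.3, 0.9, -0.4]
grip_width: 0.616
shift cm [-0.13  0.09 12.35] turn -0.001 phi 89.93 tilt [-0.     0.001 -1.   ] F [ 0.3  0.9 -0.4] w 0.616 t 24.35 pos [ 0.3971 -0.2963  0.173 ]
```

```bash
python3 -m inch '[[-0.1,0.1,2,0],[0,0,2.5,0],[0,0,2,0],[0,0,2,0],[0,0,1.5,0],[0,0,1,0],[0,0,0.7,0],[0,0,0.3,0],[0,0,0,0],[0,0,0,0]]'|egrep 'pos|force'; python3 -m inch '[[0,0,0.2,0],[0,0,0.1,0],[0,0,0,0]]'|egrep 'pos|force'
```

```text
ee_pos: [0.3986, -0.2988, 0.0541]
wrist_force: [-0.9, 0.4, -0.2]
ee_pos: [0.398, -0.2985, 0.0503]
wrist_force: [0.8, -0.6, -0.3]
```

```bash
python3 -m inch '[[0,0,0.1,0],[0,0,0,0]]'|egrep 'pos|force'; python3 -m inch '[[0,0,0.1,0],[0,0,0,0]]'|egrep 'pos|force'
```

```text
ee_pos: [0.398, -0.2985, 0.0492]
wrist_force: [0.4, 0.6, -0.3]
ee_pos: [0.3981, -0.2987, 0.0487]
wrist_force: [-1.2, 0.5, 4.2]
```

```bash
python3 -m inch '[[0,0,0,0],[0,0,0,0],[0,0,0,0],[0,0,0,0]]' 6.6|egrep 'pos|force'; python3 -m inch '[[0,0,-0.5,0],[0,0,-1.5,0],[0,0,-2.5,0],[0,0,-3,0],[0,0,-3,0],[1,0.5,-2,0],[3,1.7,0,0],[3.5,2,0,0],[3.5,2,0,0],[3.5,2,0,0],[3.5,2,0,0],[3.5,2,0,0],[2.5,1.5,0,0],[1,0.7,0,0],[0,0,0,0],[0,0,0,0]]' 7; python3 balls.py b5; python3 -c "
from h import *
go(.5422,-.0481,.0775,90)"
```

```text
ee_pos: [0.398, -0.2985, 0.0482]
wrist_force: [-0.6, 0.1, 0.3]
clock: 28.05
ee_pos: [0.5422, -0.0495, 0.1733]
orientation: [-2.223, -2.219, 0.001]
wrist_force: [-0.6, -0.5, 0.7]
grip_width: 0.819
shift cm [0.18 0.02 9.57] turn -0.003 phi 89.84 tilt [-0.001 -0.    -1.   ] F [-0.5 -0.   0.2] w 0.818 t 28.1 pos [ 0.542  -0.0499  0.1732]
```

View pics/b5.png

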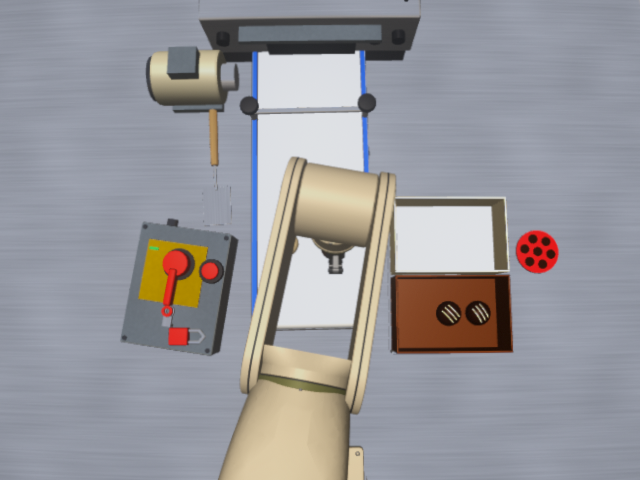

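```bash
python3 - <<'E'
from h import *
s=imaging.snapshot("scene"); cv2.imwrite("pics/s5.png",cv2.resize(s["frame"][150:350,160:500,::-1],None,fx=2.3,fy=2.3))
E
```

```text
(no output)
```

View pics/s5.png

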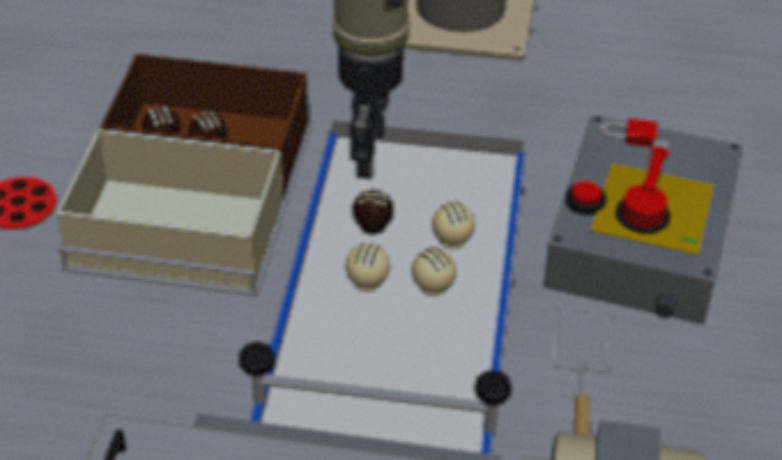

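```bash
python3 -m inch '[[0.2,0,2,0],[0,0,2.5,0],[0,0,2.5,0],[0,0,1.7,0],[0,0,0.7,0],[0,0,0.2,0],[0,0,0,0],[0,0,0,0]]'; python3 -m inch '[[0,0,0,0],[0,0,0,0],[0,0,0,0],[0,0,0,0],[0,0,0,0],[0,0,0,0]]' 4.5 20;python3 -c "
from h import *
go(.398,-.2325,.175,90)"
```

```text
clock: 28.95
ee_pos: [0.5434, -0.0472, 0.0786]
orientation: [2.223, 2.218, 0.002]
wrist_force: [-0.2, -0.0, -0.5]
grip_width: 0.823
clock: 29.55
ee_pos: [0.5434, -0.047, 0.0786]
orientation: [2.222, 2.218, 0.001]
wrist_force: [-2.0, -0.1, 6.4]
grip_width: 0.62
shift cm [-18.58 -14.49  -9.65] turn -0.002 phi 89.9 tilt [ 0.002 -0.001 -1.   ] F [-2.  -0.1  6.4] w 0.62 t 29.55 pos [ 0.5434 -0.047   0.0786]
```

```bash
python3 -m inch '[[0,0,-0.5,0],[0,0,-2,0],[0,0,-3,0],[0,0,-3,0],[-0.8,-0.6,-1.2,0],[-2,-1.6,0,0],[-2.8,-2.2,0,0],[-2.8,-2.2,0,0],[-2.8,-2.2,0,0],[-2.8,-2.2,0,0],[-2.6,-2.1,0,0],[-1.4,-1,0,0],[-0.5,-0.3,0,0],[0,0,0,0],[0,0,0,0]]'; python3 -c "
from h import *
go(.398,-.2325,.0495,90)"
```

```text
clock: 31.05
ee_pos: [0.3984, -0.231, 0.174]
orientation: [-2.223, -2.219, -0.001]
wrist_force: [-0.1, 1.2, -0.4]
grip_width: 0.62
shift cm [-0.16 -0.04 12.45] turn -0.002 phi 89.89 tilt [-0.     0.001 -1.   ] F [-0.1  1.2 -0.4] w 0.62 t 31.05 pos [ 0.3984 -0.231   0.174 ]
```

```bash
python3 -m inch '[[-0.1,0,2,0],[0,0,2.5,0],[0,0,2,0],[0,0,2,0],[0,0,1.5,0],[0,0,1,0],[0,0,0.7,0],[0,0,0.3,0],[0,0,0,0],[0,0,0,0]]'|egrep 'pos|force'; python3 -m inch '[[0,0,0.2,0],[0,0,0.1,0],[0,0,0,0]]'|egrep 'pos|force';  python3 -m inch '[[0,0,0.1,0],[0,0,0,0]]'|egrep 'pos|force'
```

```text
ee_pos: [0.3987, -0.2328, 0.055]
wrist_force: [0.7, -0.1, 0.3]
ee_pos: [0.3982, -0.2326, 0.0513]
wrist_force: [0.6, 1.0, 0.0]
ee_pos: [0.3981, -0.2325, 0.0502]
wrist_force: [0.4, 0.2, -1.7]
```

```bash
python3 -m inch '[[0,0,0.1,0],[0,0,0,0]]'|egrep 'pos|force'
```

```text
ee_pos: [0.3983, -0.2326, 0.0497]
wrist_force: [-1.7, 1.1, 4.9]
```

```bash
python3 -m inch '[[0,0,0,0],[0,0,0,0],[0,0,0,0],[0,0,0,0]]' 6.6|egrep 'pos|force'; python3 -m inch '[[0,0,-0.5,0],[0,0,-1.5,0],[0,0,-2.5,0],[0,0,-3,0],[0,0,-3,0],[0,0,-2,0],[0,0,0,0]]' 7; python3 balls.py b6; python3 -c "
from h import *
go(.5501,.0535,.175,90)"
```

```text
ee_pos: [0.3982, -0.2325, 0.0492]
wrist_force: [0.1, -0.1, -0.6]
clock: 33.85
ee_pos: [0.4, -0.2339, 0.1784]
orientation: [2.219, 2.215, 0.002]
wrist_force: [0.4, -0.6, 0.8]
grip_width: 0.818
WHITE [328.4 201.9] 481 fit [ 0.6395 -0.038 ] ray [ 0.6402 -0.038 ] [184. 172. 136.]
WHITE [292. 205.] 479 fit [0.6335 0.0409] ray [0.634  0.0413] [184. 172. 136.]
WHITE [286.1 243.1] 489 fit [0.5502 0.0534] ray [0.5504 0.0538] [183. 172. 137.]
shift cm [28.7  15.03  0.1 ] turn -0.002 phi 89.89 tilt [ 0.003 -0.002 -1.   ] F [ 0.3  0.1 -0.3] w 0.819 t 33.9 pos [ 0.3992 -0.2332  0.1762]
```

View pics/b6.png

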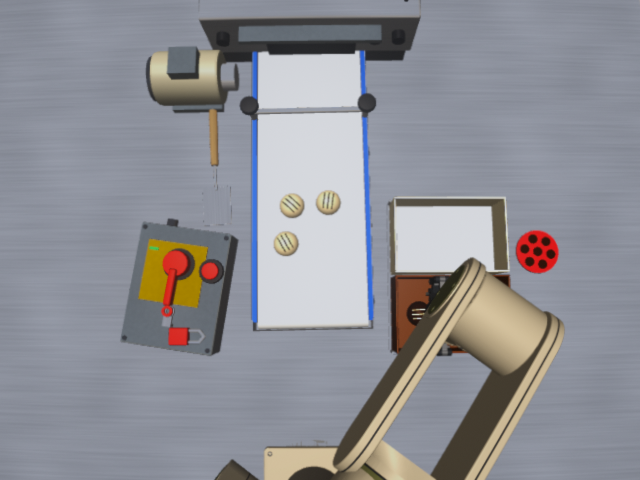

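```bash
python3 -m inch '[[1,0.5,0,0],[2.5,1.3,0,0],[3.5,1.8,0,0],[3.5,1.8,0,0],[3.5,1.8,0,0],[3.5,1.8,0,0],[3.5,1.9,0,0],[3.5,1.9,0,0],[2.8,1.5,0,0],[1.2,0.6,0,0],[0.2,0.1,0,0],[0,0,0,0],[0,0,0,0]]' 6.6|grep pos;python3 -c "
from h import *
go(.5502,.0535,.0775,90)"
```

```text
ee_pos: [0.5481, 0.0532, 0.1738]
shift cm [0.04 0.22 9.63] turn -0.003 phi 89.83 tilt [-0.001 -0.    -1.   ] F [-0.4  0.2 -0.2] w 0.775 t 35.2 pos [0.5481 0.0532 0.1738]
```

```bash
python3 -m inch '[[0,0.1,2,0],[0,0,2.5,0],[0,0,2.5,0],[0,0,1.7,0],[0,0,0.7,0],[0,0,0.2,0],[0,0,0,0],[0,0,0,0]]'|egrep 'pos|force'; python3 -m inch '[[0,0,0,0],[0,0,0,0],[0,0,0,0],[0,0,0,0],[0,0,0,0],[0,0,0,0]]' 4.5 20;python3 -c "
from h import *
go(.566,-.3625,.175,90)"
```

```text
ee_pos: [0.5507, 0.0539, 0.0797]
wrist_force: [0.3, 0.5, 0.6]
clock: 36.6
ee_pos: [0.5507, 0.0542, 0.0797]
orientation: [2.222, 2.218, 0.002]
wrist_force: [-0.9, -0.6, 7.1]
grip_width: 0.615
shift cm [-41.67   1.63  -9.52] turn -0.002 phi 89.9 tilt [ 0.002 -0.    -1.   ] F [-0.9 -0.6  7.1] w 0.615 t 36.6 pos [0.5507 0.0542 0.0797]
```

```bash
python3 -m inch '[[0,0,-0.5,0],[0,0,-2,0],[0,0,-3,0],[0,0,-3,0],[-0.8,0.1,-1.1,0],[-2.4,0.1,0,0],[-3.6,0.1,0,0],[-3.6,0.2,0,0],[-3.6,0.2,0,0],[-3.6,0.2,0,0],[-3.6,0.2,0,0],[-3.6,0.2,0,0],[-3.6,0.2,0,0],[-3.6,0.1,0,0],[-3.6,0,0,0],[-3.6,0,0,0],[-1.8,0,0,0],[-0.6,0,0,0],[0,0,0,0],[0,0,0,0]]'; python3 -c "
from h import *
go(.566,-.3625,.051,90)"
```

```text
clock: 38.6
ee_pos: [0.5648, -0.3608, 0.1737]
orientation: [-2.222, -2.219, -0.0]
wrist_force: [0.4, 0.1, 0.1]
grip_width: 0.616
shift cm [-0.18  0.12 12.27] turn -0.001 phi 89.92 tilt [-0.001  0.001 -1.   ] F [0.4 0.1 0.1] w 0.616 t 38.6 pos [ 0.5648 -0.3608  0.1737]
```

```bash
python3 -m inch '[[-0.1,0.1,2,0],[0,0,2.5,0],[0,0,2,0],[0,0,2,0],[0,0,1.5,0],[0,0,1,0],[0,0,0.7,0],[0,0,0.2,0],[0,0,0,0],[0,0,0,0]]'|egrep 'pos|force'; python3 -m inch '[[0,0,0.2,0],[0,0,0.1,0],[0,0,0,0]]'|egrep 'pos|force';  python3 -m inch '[[0,0,0.1,0],[0,0,0,0]]'|egrep 'pos|force'
```

```text
ee_pos: [0.5665, -0.3633, 0.0563]
wrist_force: [0.9, -1.1, -0.3]
ee_pos: [0.5659, -0.3629, 0.0523]
wrist_force: [-0.7, -0.6, 0.0]
ee_pos: [0.5658, -0.3628, 0.0512]
wrist_force: [0.2, -0.1, 0.2]
```

```bash
python3 -m inch '[[0,0,0.1,0],[0,0,0,0]]'|egrep 'pos|force'
```

```text
ee_pos: [0.566, -0.3629, 0.0508]
wrist_force: [-3.4, 1.0, 3.3]
```

Contact. Release, lift, look.

```bash
python3 -m inch '[[0,0,0,0],[0,0,0,0],[0,0,0,0],[0,0,0,0]]' 6.6|egrep 'pos|force'; python3 -m inch '[[0,0,-0.5,0],[0,0,-1.5,0],[0,0,-2.5,0],[0,0,-3,0],[0,0,-3,0],[0,0,-2,0],[0,0,0,0]]' 7; python3 balls.py b7; python3 -c "
from h import *
go(.6395,-.038,.175,90)"
```

```text
ee_pos: [0.5659, -0.3628, 0.0501]
wrist_force: [0.5, 0.7, -0.3]
clock: 41.4
ee_pos: [0.5682, -0.3645, 0.1819]
orientation: [2.217, 2.213, 0.002]
wrist_force: [0.3, 0.1, 0.9]
grip_width: 0.823
WHITE [331.2 162.4] 469 fit [ 0.7279 -0.0447] ray [ 0.7292 -0.0448] [208. 200. 170.]
WHITE [292. 205.] 483 fit [0.6332 0.0408] ray [0.634  0.0413] [184. 173. 137.]
shift cm [32.6   7.15  0.33] turn -0.002 phi 89.89 tilt [ 0.005 -0.003 -1.   ] F [-0.2  0.2 -0.4] w 0.819 t 41.45 pos [ 0.5673 -0.3639  0.1791]
```

View pics/b7.png

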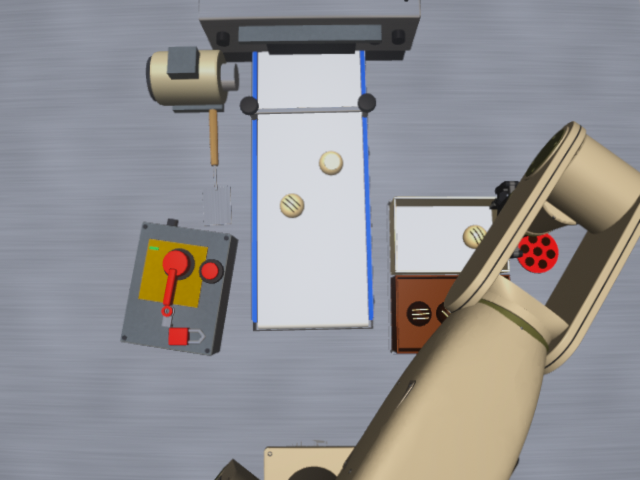

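```bash
python3 balls.py b8; python3 - <<'E'
from h import *
s=dict(np.load("b8.npz")); cv2.imwrite("pics/b8c.png",cv2.resize(s["frame"][140:230,270:360,::-1],None,fx=6,fy=6,interpolation=2))
v,u=np.mgrid[150:176,318:345]; P=cloud(s,np.c_[u.ravel(),v.ravel()]); q=P[P[:,2]>.06]; print(np.percentile(q,[2,50,98],axis=0).round(4))
s=imaging.snapshot("scene"); cv2.imwrite("pics/s8.png",cv2.resize(s["frame"][200:350,270:400,::-1],None,fx=4.5,fy=4,interpolation=2))
E
```

```text
WHITE [331.2 162.5] 469 fit [ 0.7278 -0.0448] ray [ 0.7292 -0.0447] [208. 200. 169.]
WHITE [292.1 205. ] 482 fit [0.6334 0.041 ] ray [0.6339 0.0412] [184. 172. 137.]
[[ 0.7022 -0.0684  0.0728]
 [ 0.7221 -0.0444  0.0915]
 [ 0.7488 -0.0204  0.1041]]
```

View pics/b8c.png

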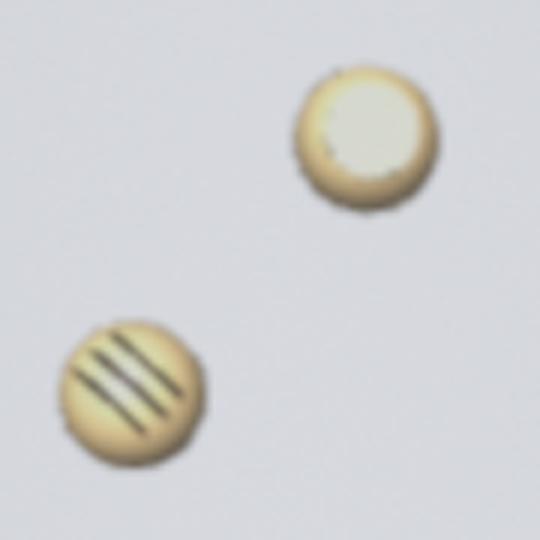

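View pics/s8.png

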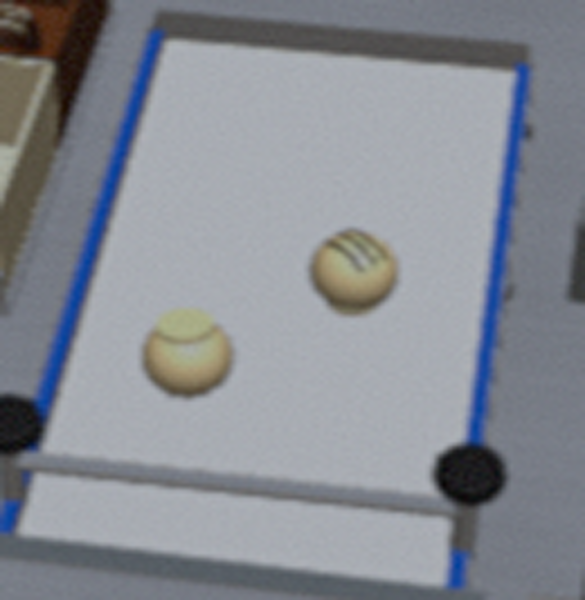

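```bash
python3 -m inch '[[0.8,0.1,0,0],[2.4,0.4,0,0],[3.6,0.6,0,0],[3.6,0.6,0,0],[3.6,0.6,0,0],[3.6,0.6,0,0],[3.6,0.6,0,0],[3.6,0.6,0,0],[3.6,0.6,0,0],[3.6,0.6,0,0],[3.6,0.6,0,0],[2.8,0.6,0,0],[1.4,0.3,0,0],[0.4,0.1,0,0],[0,0,0,0],[0,0,0,0]]' 7|grep pos;python3 -c "
from h import *
go(.6335,.041,.0775,90)"; python3 balls.py b9
```

```text
ee_pos: [0.6355, 0.0377, 0.175]
shift cm [ 0.33 -0.19  9.75] turn -0.003 phi 89.83 tilt [-0.001 -0.    -1.   ] F [-0.2 -1.   1.3] w 0.826 t 43.15 pos [0.6355 0.0377 0.175 ]
WHITE [331.2 162.5] 466 fit [ 0.728  -0.0449] ray [ 0.7292 -0.0449] [216. 207. 175.]
```

```bash
python3 -m inch '[[0.2,-0.2,2,0],[0.1,-0.1,2.5,0],[0,0,2.5,0],[0,0,1.9,0],[0,0,0.7,0],[0,0,0.2,0],[0,0,0,0],[0,0,0,0]]'|egrep 'pos|force'; python3 -m inch '[[0,0,0,0],[0,0,0,0],[0,0,0,0],[0,0,0,0],[0,0,0,0],[0,0,0,0]]' 4.5 20;python3 -c "
from h import *
go(.566,-.2975,.175,90)"
```

```text
ee_pos: [0.6338, 0.0418, 0.0789]
wrist_force: [0.3, 1.0, 1.0]
clock: 44.6
ee_pos: [0.6337, 0.042, 0.0788]
orientation: [2.222, 2.218, 0.002]
wrist_force: [-1.3, -0.7, 6.5]
grip_width: 0.617
shift cm [-33.96  -6.68  -9.63] turn -0.002 phi 89.89 tilt [ 0.002 -0.    -1.   ] F [-1.3 -0.7  6.5] w 0.617 t 44.6 pos [0.6337 0.042  0.0788]
```

```bash
python3 -m inch '[[0,0,-0.5,0],[0,0,-2,0],[0,0,-3,0],[0,0,-3,0],[-0.8,-0.2,-1.1,0],[-2.4,-0.5,0,0],[-3.6,-0.7,0,0],[-3.6,-0.7,0,0],[-3.6,-0.7,0,0],[-3.6,-0.7,0,0],[-3.6,-0.7,0,0],[-3.6,-0.7,0,0],[-3.6,-0.7,0,0],[-3.6,-0.7,0,0],[-1.4,-0.3,0,0],[-0.5,-0.1,0,0],[0,0,0,0],[0,0,0,0]]'; python3 -c "
from h import *
go(.566,-.2975,.0505,90)"
```

```text
clock: 46.4
ee_pos: [0.5653, -0.2955, 0.173]
orientation: [-2.222, -2.22, -0.001]
wrist_force: [-0.4, 0.2, -0.4]
grip_width: 0.619
shift cm [-0.2   0.07 12.25] turn -0.001 phi 89.94 tilt [-0.     0.001 -1.   ] F [-0.4  0.2 -0.4] w 0.619 t 46.4 pos [ 0.5653 -0.2955  0.173 ]
```

```bash
python3 -m inch '[[-0.15,0,2,0],[0,0,2.5,0],[0,0,2,0],[0,0,2,0],[0,0,1.5,0],[0,0,1,0],[0,0,0.7,0],[0,0,0.2,0],[0,0,0,0],[0,0,0,0]]'|egrep 'pos|force'; python3 -m inch '[[0,0,0.2,0],[0,0,0.1,0],[0,0,0,0]]'|egrep 'pos|force';  python3 -m inch '[[0,0,0.1,0],[0,0,0,0]]'|egrep 'pos|force'
```

```text
ee_pos: [0.5656, -0.2987, 0.0553]
wrist_force: [0.1, -0.5, -0.2]
ee_pos: [0.565, -0.2984, 0.0513]
wrist_force: [0.1, 0.0, -0.1]
ee_pos: [0.565, -0.2983, 0.0501]
wrist_force: [-0.6, 0.6, -1.0]
```

```bash
python3 -m inch '[[0,0,0.1,0],[0,0,0,0]]'|egrep 'pos|force'
```

```text
ee_pos: [0.5651, -0.2985, 0.0499]
wrist_force: [-3.7, 1.6, 3.8]
```

```bash
python3 -m inch '[[0,0,0,0],[0,0,0,0],[0,0,0,0],[0,0,0,0]]' 6.6|egrep 'pos|force'; python3 -m inch '[[0,0,-0.5,0],[0,0,-1.5,0],[0,0,-2.5,0],[0,0,-3,0],[0,0,-3,0],[0,0,-2,0],[0,0,0,0]]' 7|grep pos; python3 balls.py b10; python3 -m inch '[[0.8,0.5,0,0],[2.4,1.6,0,0],[3.4,2.2,0,0],[3.4,2.2,0,0],[3.4,2.2,0,0],[3.4,2.2,0,0],[3.4,2.2,0,0],[3,1.9,0,0],[1.6,0.9,0,0],[0.4,0.3,0,0],[0,0,0,0],[0,0,0,0]]' 7|grep pos;python3 -c "
from h import *
go(.728,-.0449,.0775,90)"
```

```text
ee_pos: [0.565, -0.2983, 0.0492]
wrist_force: [0.1, 0.1, 0.0]
ee_pos: [0.5674, -0.2998, 0.1806]
WHITE [331.1 162.5] 467 fit [ 0.728  -0.0447] ray [ 0.7292 -0.0446] [210. 200. 172.]
ee_pos: [0.7269, -0.048, 0.1738]
shift cm [0.32 0.12 9.63] turn -0.003 phi 89.82 tilt [-0.001 -0.    -1.   ] F [ 0.7 -0.4  0.6] w 0.822 t 50.45 pos [ 0.7269 -0.048   0.1738]
```

View pics/b10.png

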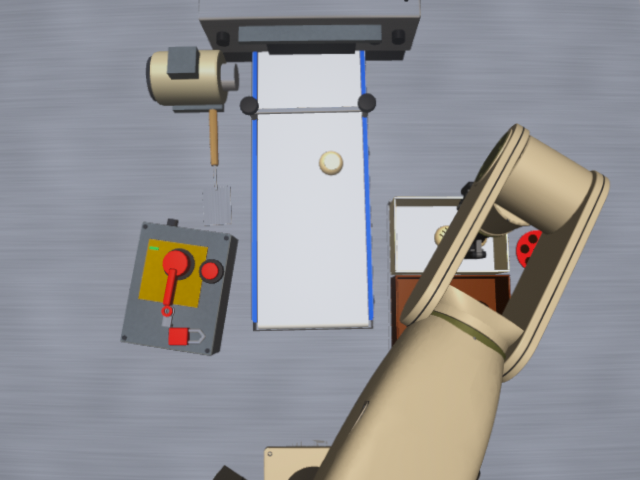

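```bash
python3 -m inch '[[0.2,0,2,0],[0.1,0,2.5,0],[0,0,2.5,0],[0,0,1.8,0],[0,0,0.7,0],[0,0,0.2,0],[0,0,0,0],[0,0,0,0]]'|egrep 'pos|force'; python3 -m inch '[[0,0,0,0],[0,0,0,0],[0,0,0,0],[0,0,0,0],[0,0,0,0],[0,0,0,0]]' 4.5 20;python3 -c "
from h import *
go(.566,-.2325,.175,90)"
```

```text
ee_pos: [0.7286, -0.0439, 0.0792]
wrist_force: [0.1, 0.3, 0.1]
clock: 51.85
ee_pos: [0.7287, -0.0437, 0.0789]
orientation: [2.222, 2.218, 0.003]
wrist_force: [1.6, 0.1, 4.9]
grip_width: 0.616
shift cm [-18.91 -16.21  -9.65] turn -0.002 phi 89.89 tilt [ 0.003 -0.    -1.   ] F [1.6 0.1 4.9] w 0.616 t 51.85 pos [ 0.7287 -0.0437  0.0789]
```

```bash
python3 -m inch '[[0,0,-0.5,0],[0,0,-2,0],[0,0,-3,0],[0,0,-3,0],[-0.8,-0.7,-1.1,0],[-2,-1.7,0,0],[-2.8,-2.4,0,0],[-2.8,-2.4,0,0],[-2.8,-2.4,0,0],[-2.8,-2.4,0,0],[-2.8,-2.4,0,0],[-1.5,-1.3,0,0],[-0.6,-0.5,0,0],[0,0,0,0],[0,0,0,0]]'; python3 -c "
from h import *
go(.566,-.2325,.0505,90)"
```

```text
clock: 53.35
ee_pos: [0.5654, -0.2317, 0.1729]
orientation: [-2.223, -2.219, -0.0]
wrist_force: [0.0, -0.9, -0.3]
grip_width: 0.622
shift cm [-0.09  0.07 12.24] turn -0.002 phi 89.89 tilt [-0.     0.001 -1.   ] F [ 0.  -0.9 -0.3] w 0.622 t 53.35 pos [ 0.5654 -0.2317  0.1729]
```

```bash
python3 -m inch '[[0,0,2,0],[0,0,2.5,0],[0,0,2,0],[0,0,2,0],[0,0,1.5,0],[0,0,1,0],[0,0,0.7,0],[0,0,0.2,0],[0,0,0,0],[0,0,0,0]]'|egrep 'pos|force'; python3 -m inch '[[0,0,0.2,0],[0,0,0.1,0],[0,0,0,0]]'|egrep 'pos|force';  python3 -m inch '[[0,0,0.1,0],[0,0,0,0]]'|egrep 'pos|force'
```

```text
ee_pos: [0.5658, -0.2327, 0.0553]
wrist_force: [0.5, -0.0, 0.0]
ee_pos: [0.5652, -0.2324, 0.0514]
wrist_force: [-0.2, -0.0, -1.4]
ee_pos: [0.5651, -0.2323, 0.0502]
wrist_force: [0.2, 0.6, -0.8]
```

```bash
python3 -m inch '[[0,0,0.1,0],[0,0,0,0]]'|egrep 'pos|force'
```

```text
ee_pos: [0.5653, -0.2326, 0.05]
wrist_force: [-1.8, 0.5, 5.0]
```

Contact. Release, raise and swing clear over the belt for the last views.

```bash
python3 -m inch '[[0,0,0,0],[0,0,0,0],[0,0,0,0],[0,0,0,0]]' 6.6|egrep 'pos|force'; python3 -m inch '[[0,0,-0.5,0],[0,0,-1.5,0],[0,0,-2.5,0],[0,0,-3,0],[0,0,-3,0],[1,-0.5,-3,0],[3,-1,-2,0],[3.5,-1,0,0],[3.5,-1,0,0],[3.5,-1,0,0],[3.5,-1,0,0],[3.5,-1,0,0],[2,0,0,0],[0,0,0,0],[0,0,0,0]]'|grep pos; python3 balls.py e1; python3 - <<'E'
from h import *
s=imaging.snapshot("scene"); cv2.imwrite("pics/es.png",cv2.resize(s["frame"][150:350,140:500,::-1],None,fx=2.2,fy=2.2))
s=imaging.snapshot("top"); np.savez("e2.npz",**s); cv2.imwrite("pics/e2.png",s["frame"][:,:,::-1])
cv2.imwrite("pics/e2r.png",cv2.resize(s["frame"][290:330,145:195,::-1],None,fx=12,fy=12,interpolation=2))
t=dict(np.load("top0.npz")); print(red(t)[225:280,510:565].sum(),red(s)[225:280,510:565].sum())
E
```

```text
ee_pos: [0.5652, -0.2323, 0.0492]
wrist_force: [-0.2, 0.3, -0.5]
ee_pos: [0.501, 0.0028, 0.2055]
1004 1004
```

View pics/e2.png

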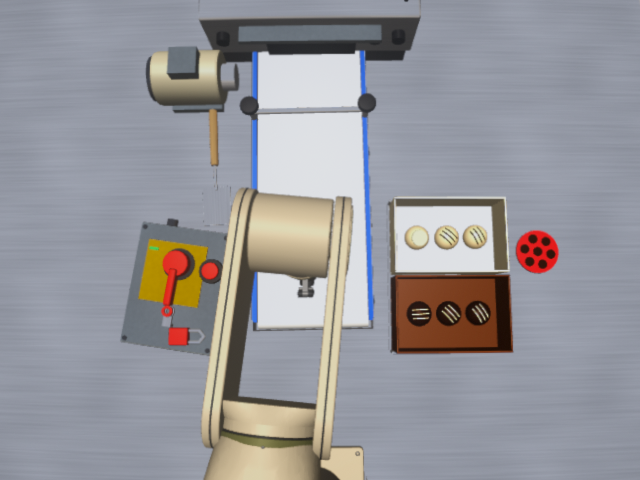

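View pics/es.png

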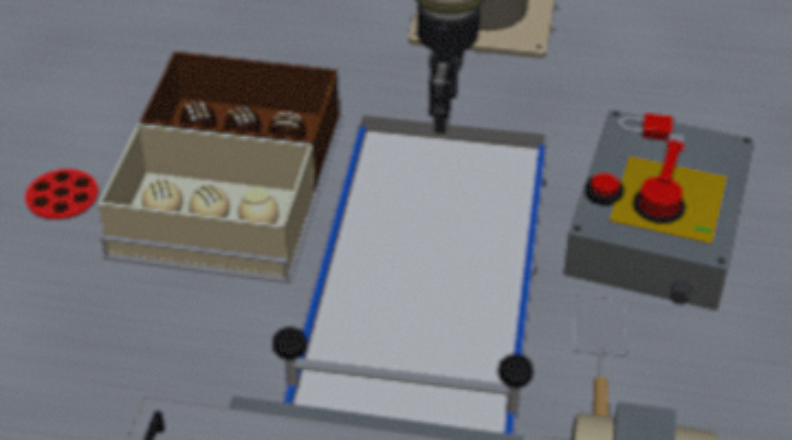

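View pics/e2r.png

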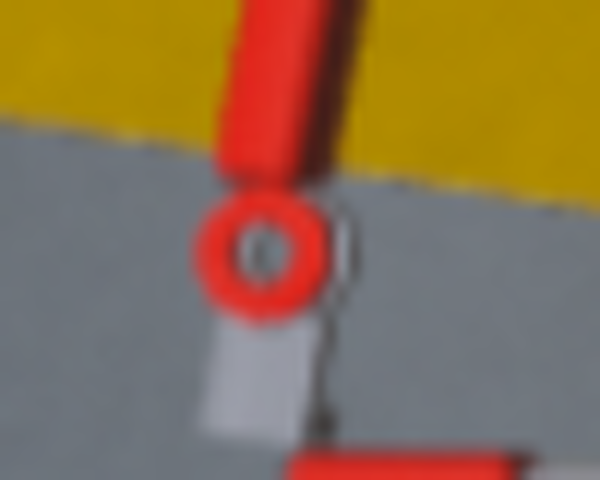

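```bash
python3 - <<'E'
from h import *
print(arm.get_state()["clock"]); print(job.job_done())
E
```

```text
57.1
the job is handed in; nothing more can be done
None
```

I handed the job in at about 57 s, with everything done in the order you asked. The hand-in gives no verdict, so the results below come from my own checks.

- **Stop button:** I pressed it straight down to its end stop. The force rose to about 15 N with no more travel, and the button was held in for several tenths of a second.
- **Isolator:** I gripped the red handle, swung it round to off, let go and lifted away. In the last top view its hole sits over the hasp's hole, about 1–2 mm short of exact. The limit is 4 mm. I left it rather than touch it again, and it had not moved by the end.
- **Balls:** All six were on the belt. The three dark ones are in the brown tub and the three white ones in the cream-white tub. I lowered each one until the wrist felt the floor (3–7 N) before opening the jaws. The last pictures show three standing in each tub, with the belt empty.
- **Knocked ball:** One white ball was knocked about 9 cm along the belt and turned upside down while the arm was at the tubs. I found it again in the picture and placed it in its tub upside down, where it was lying in the last picture.
- **Left in place:** In the last pictures the padlock, stencil and scraper look where they were at the start; only the stencil's outline was compared by number, and it was unchanged. The arm ended about 20 cm up over the empty belt, touching nothing.

No check failed.

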